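Take the grinding dish off the ball mill

ROBOT

A 7-joint arm with a two-finger parallel gripper is mounted at the origin on a cart in front of the work surface, level with it; the furniture and walls round the work are solid. World frame = base frame: x ahead of the robot, y to its left, z up, the work surface at z = 0. Lengths are in m, angles in rad, forces in N, time in s.
With the tool pointing down it reaches from about 0.4 to 0.85 m from the base axis. Payload 4.5 kg.
Tool frame: the origin (TCP) lies midway between the tips of the shut fingers; the grasp point (between the pads) lies r.grip_point_offset behind it (r.grip_point_offset is the distance from the TCP to the grasp point, in m); z points along the fingers, y is the line along which they close (so a half turn about z gives the same grasp; the last joint's range is limited). The gripper opens to 88 mm and grips with 3 to 60 N. Pads are 18 mm wide; open, the fingers measure 123 mm over their backs; the gripper's body (75 mm by 187 mm) begins 45 mm behind the grasp point.
Start: joints at [-1.307, 0.689, -0.195, 1.565, 0.157, 0.902, -0.215], TCP at [0.142, 0.609, 0.239] pointing down, gripper open.
Joint ranges: [-3.01, 3.01], [-0.46, 2.08], [-1.47, 1.51], [0.13, 2.56], [-1, 4.14], [0.04, 2.09], [-2.66, 2.66]. Speed limits (rad/s): [2.57, 2.57, 3.14, 3.14, 3.14, 3.14, 3.14].

INTERFACE

Orientations are given as a unit quaternion [x, y, z, w].
In Python, from plant import r gives the robot as it stands.
- The arm moves only by the shell command python3 -m jog 'ROWS' [FORCE]. ROWS is JSON, a list of rows, each an object of numbers: "wx", "wy", "wz": the turn, a rotation vector about the world's x, y, z as a fraction of full scale; "dx", "dy", "dz": the shift along the world's x, y, z as a fraction of full scale; "hand": the closure, from 0 (fully open) to 1 (shut). In form: [{"wx": .., "wy": .., "wz": .., "dx": .., "dy": .., "dz": .., "hand": ..}, ...]. A call has 1 to 5 rows; each row shifts and turns the commanded pose from where the row before left it; what a row does not reach is not made up. Full scale, the value 1, is 0.25 m for a shift and 2 rad for a turn. A row lasts 1/12 s, in which the tool goes at most 41.7 mm and 7.16 degrees, less where a joint would pass 70% of its speed; a pose out of reach is approached as far as the arm can. A call with a number of a shift or a turn outside -1 to 1 is refused whole. A call with a gripper value outside its range is refused whole. The fingers move at their own pace and stop on an object; FORCE is the grip in N (left out, the last holds). Time passes only in rows, so rows that do not move let the fingers close. It gives the time, the measured TCP pose, the force, the opening and the grip force at its end, in the units of the state.
- r.get_state(): the state, without advancing time (a new reading comes with each control period).
- r.snapshot(name): name is "scene" or "top" or "wrist"; returns the picture (420x560x3 uint8, red, green, blue); there is no depth.
- r.camera_info(name): a dict with "mtx" (3x3 intrinsics, pixels), "R" (3x3) and "t" (3): a world point X has camera coordinates R X + t. Camera axes: x right, y down, z forward; pixel columns grow to the right and rows downward; lengths in m; the calibration is good to about 2 mm. A picture is of the moment at which its call begins: read the wrist's pose just before it. camera_info takes no time and is no camera call; for the wrist camera it gives the pose at the moment of the call.
- r.finish_job(): hands the job in; it is judged then, once.
Trained networks look in the newest picture that a camera, given by its name, has taken for a name from the list of things; names that differ only in an ending like _2 or _b are one class to them, and where a whole thing is asked for, a point or a joint stands for the part that bears it (a point fixed in the world has none). Each returns a list of dicts, best first, with "p" (0 to 1); they miss things now and then, are a little off and sometimes report something else, mostly with a low value. They report only what shows in the picture. A call takes as long as a camera call. They do not tell look-alikes from the thing itself.
- r.search_frame(camera, query): "bbox" ([left, top, right, bottom] in pixels, round what is visible of it).
- r.masks_of(camera, query): "region" (420x560 bool, what is visible of it) and "bbox" ([left, top, right, bottom] in pixels, round what is visible of it).
The state is a dict: "clock": time; "q": joint angles; "qd": joint speeds; "joint_torque": joint torques, N m; "tool_pos": TCP position; "eef_rot": TCP orientation; "contact_force": force on the tool from outside, world axes, zero at the start; "moment": the same for the moment, N m; "opening": opening from 0.0 (shut) to 1.0 (fully open); "finger_force": force on a finger pad.
Only numpy, scipy, OpenCV 4.12 (cv2) and the standard library are available. Lean on these libraries where they do the work, as an engineer would, in place of code of your own. Each camera call takes 0.05 s, during which the arm holds its last target. There are 200 camera calls.

TASK

The grinding dish on the small vibratory ball mill is locked in a bayonet mount. Grip the dish by the two flats of its collar, turn it a quarter turn anticlockwise (seen from above) while it stays down on its seat, until its lugs come under the gaps of the mount, lift it straight out, carry it over the round sieve and finish still holding it there: level, over the middle of the sieve and a few centimetres above its rim, touching nothing but the gripper. All the way keep the dish level and the loose ball in the middle of its hollow without touching it, and leave the sieve and the other things where they stand.

Things in the scene. Friction and masses are not known exactly. Their poses are not given: they have to be found in the camera images.
- mill: the vibratory ball mill, fixed: a white base unit 170 (x) x 150 (y) x 50 mm high, control panel on its front (-x) face, a round aluminium bayonet mount of 97 mm diameter on top. Origin: on the bench under the mount's axis, z up. Two gaps in the mount's lips lie on the mill's +y and -y sides; the dish lifts out when its y axis is parallel to the mill's y axis, either way round
- mount_seat (a point): centre of the mount's flat seat, 62 mm above the bench, where the dish stands with 2 mm play all round. The mount's ring rises 14 mm above it; inward lips (10.5 to 14 mm above it, inner radius 32.5 mm) hold the dish's lugs down with 2.5 mm of upward play. A lug can leave from 7 deg short of the gap's middle to 2.5 deg past it, where a stop blocks it; a second stop blocks clockwise turning
- dish: the loose steel grinding dish, 48 mm high, 0.3 to 0.6 kg, origin at the centre of its underside, z up. Foot 61 mm in diameter; collar (z 16.5 to 48 mm) 68 mm in diameter with two vertical flats, 60 mm apart and 32 mm wide, facing its +x and -x: grip there from above. It starts locked on the seat, 84 to 92 deg clockwise (from above) of the lift-out angle
- dish_lug (a point): outer end of one of the dish's two lugs: they lie at 2 to 8 mm above its underside, are 14 mm wide and stick out to 39 mm from its axis along the dish's +y and -y axes; this one is at +y. Dark index lines on the collar and on the rim stand above both lugs; dark lines on the mount's ring mark its gaps
- dish_hollow (a point): lowest point of the shallow spherical hollow in the dish's top, on the dish's axis, 38 mm above its underside; the hollow is 54 mm wide and 10 mm deep
- ball_center (a point): centre of the loose dark steel grinding ball, 20 mm in diameter, 33 g, which lies in the middle of the dish's hollow (centre 48 mm above the dish's underside, top 58 mm) and rolls if the dish is jolted or tilted
- sieve: a round steel test sieve standing in its collecting pan, loose, 106 mm in diameter over the rim, 68 mm high, open on top with a wire mesh 28 mm below the rim. Origin: centre of its underside, z up
- tweezers: bystander: loose steel tweezers, 140 mm long, lying between mill and sieve; origin at its middle on the bench
- cap: bystander: a loose black screw cap, 28 mm in diameter, 13 mm high; origin at the centre of its underside
- pot: bystander: a loose small white bottle, 32 mm in diameter, 58 mm high; origin at the centre of its underside
- petri: bystander: a loose closed petri dish, 95 mm in diameter, 17 mm high; origin at the centre of its underside
- marker: bystander: a loose capped felt marker, 136 mm long; origin at its middle on the bench
Not all that is in view belongs to the job. Leave any green or turquoise look-alike of the dish alone.

How it is judged:
By the outcome, as a careful person would: the job done as asked, in the order asked, and still so for the second after the job is handed in, while the arm keeps its last pose, push and grip.
It also fails if it takes over 54 s, if anything falls off the work surface, if the arm or the gripper's body presses on something with over 40 N, if the wrist force passes 120 N, or if a joint passes its speed limit or range.

## Working session

There is one attempt and no reset: what is moved stays moved. The work goes in short steps, Python scripts to look and compute and a shell command to move; the robot and the scene stay as the last step left them, time stands still between calls to the robot, and variables do not carry over. Pictures are saved under pics/ and viewed, at most 10 in all, crops included, and the job is handed in when it is done.

```bash
mkdir -p pics; ls; cat > h.py <<'E'
from plant import r
import numpy as np, cv2
def snap(c,f):
    im=r.snapshot(c); cv2.imwrite('pics/'+f,cv2.cvtColor(im,cv2.COLOR_RGB2BGR)); return im
def ray(ci,uv,z):
    K,R,t=map(np.array,(ci['mtx'],ci['R'],ci['t']))
    d=R.T@np.linalg.solve(K,[uv[0],uv[1],1.]); c=-R.T@t
    return c+d*(z-c[2])/d[2]
def proj(ci,X):
    K,R,t=map(np.array,(ci['mtx'],ci['R'],ci['t'])); p=K@(R@np.array(X)+t); return p[:2]/p[2]
E
python3 - <<'E'
from h import *
a=snap('scene','s1.png');b=snap('top','t1.png')
for q in ['mill','dish','sieve','ball_center','tweezers','pot','mount_seat','dish_lug','dish_hollow']:
  for c in ['top','scene']:
    print(q,c,[(np.round(x['bbox']).tolist(),round(x['p'],2)) for x in r.search_frame(c,q)][:3])
s=r.get_state();print(s,r.grip_point_offset)
for c in ['top','scene']:
  ci=r.camera_info(c);R=np.array(ci['R']);print(-R.T@np.array(ci['t']),R[2])
E
```

```text
pics
mill top [([191.0, 220.0, 243.0, 279.0], 0.78)]
mill scene [([232.0, 248.0, 300.0, 289.0], 0.57)]
dish top [([206.0, 145.0, 230.0, 164.0], 0.94), ([201.0, 180.0, 228.0, 204.0], 0.81), ([262.0, 172.0, 290.0, 199.0], 0.77)]
dish scene [([213.0, 239.0, 233.0, 260.0], 0.97), ([254.0, 235.0, 277.0, 260.0], 0.66), ([238.0, 212.0, 258.0, 234.0], 0.66)]
sieve top [([327.0, 226.0, 366.0, 260.0], 0.77)]
sieve scene [([337.0, 198.0, 344.0, 224.0], 0.58)]
ball_center top []
ball_center scene []
tweezers top [([185.0, 220.0, 245.0, 282.0], 0.72)]
tweezers scene []
pot top [([160.0, 242.0, 174.0, 252.0], 0.42)]
pot scene [([231.0, 278.0, 242.0, 301.0], 0.64)]
mount_seat top [([187.0, 219.0, 247.0, 278.0], 0.58)]
mount_seat scene [([232.0, 251.0, 300.0, 287.0], 0.92)]
dish_lug top [([264.0, 172.0, 283.0, 198.0], 0.96), ([202.0, 229.0, 226.0, 253.0], 0.93), ([207.0, 146.0, 227.0, 166.0], 0.83)]
dish_lug scene [([238.0, 214.0, 260.0, 234.0], 0.84), ([250.0, 235.0, 275.0, 260.0], 0.69), ([212.0, 239.0, 232.0, 266.0], 0.69)]
dish_hollow top [([209.0, 143.0, 230.0, 167.0], 0.91), ([264.0, 175.0, 28
[... 380 characters left out ...]
 -2.38867297e-04,
        8.52700471e-04, -1.09108737e-03, -1.14014330e-03]), 'joint_torque': array([-4.53111606e-04, -5.27505004e+01, -1.26754157e+00, -1.53746313e+01,
       -5.18511026e-02, -7.70005117e-04,  4.00906777e-05]), 'tool_pos': array([0.14235561, 0.60861121, 0.23876844]), 'eef_rot': array([1.14629349e-01, 9.93408329e-01, 6.85816312e-05, 1.74558599e-05]), 'contact_force': array([-0.73274648, -1.29611576,  0.55313881]), 'moment': array([-0.00530676, -0.01021635, -0.05805647]), 'finger_force': 0.0, 'opening': 0.9975166101754233} 0.0187
[0.29096652 0.01974449 1.36070136] [ 0.21327275 -0.00942431 -0.97694724]
[-0.1631899   1.25963259  0.87387783] [ 0.45392861 -0.75275669 -0.47676639]
```

```bash
python3 - <<'E'
import cv2
t=cv2.imread('pics/t1.png')[120:320,120:386]; s=cv2.imread('pics/s1.png')[190:320,150:390]
cv2.imwrite('pics/t1c.png',cv2.resize(t,None,fx=3,fy=3,interpolation=2))
cv2.imwrite('pics/s1c.png',cv2.resize(s,None,fx=3.3,fy=3.3,interpolation=2))
E
```

```text
(no output)
```

View pics/t1c.png

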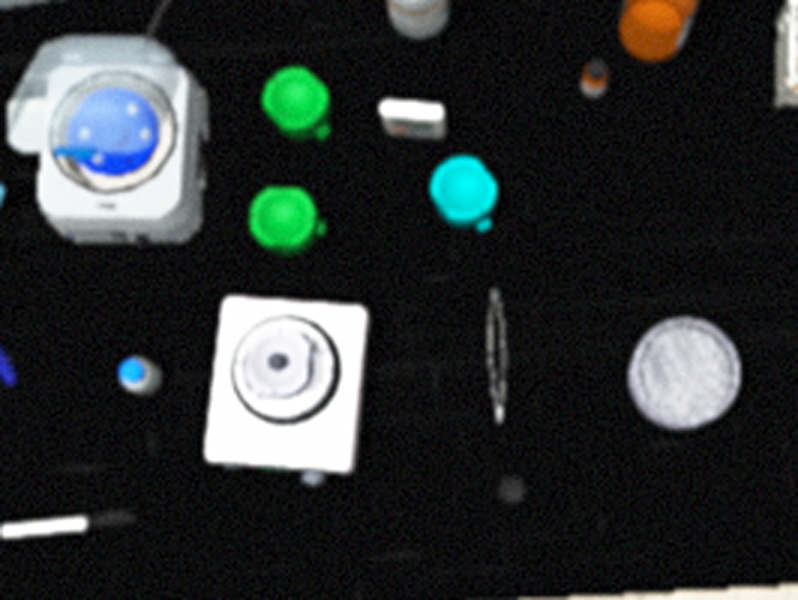

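View pics/s1c.png

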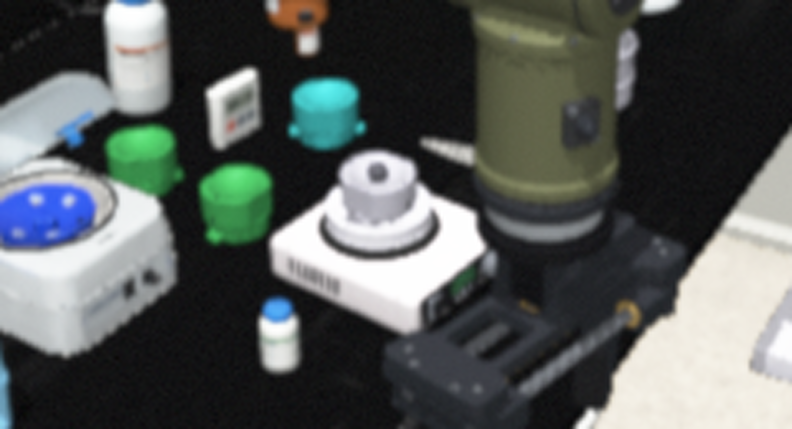

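The top view shows the mill mount at about (215,243) and the sieve at (348,244). The tweezers lie between them, and the green and turquoise look-alikes are behind. The ball is central in the dish.

```bash
python3 - <<'E'
from h import *
ci=r.camera_info('top')
f=lambda u,v,z:ray(ci,(120+u/3-1/3,120+v/3-1/3),z)
c=[f(*p,.05) for p in [(225,296),(368,306),(353,472),(206,462)]]
for p in c: print(np.round(p,4))
print('base centre',np.mean(c,0), 'ring',f(287,370,.07),'ball',f(279,361,.11),'sieve',f(684.5,374,.068),'pot',f(132,370,.058))
print('edges',[(np.round(np.linalg.norm(c[i]-c[i-1]),3),np.degrees(np.arctan2(*(c[i]-c[i-1])[1::-1]))) for i in range(4)])
m=r.masks_of('top','sieve')
for x in m:
  e=cv2.fitEllipse(max(cv2.findContours(x['region'].astype(np.uint8),0,1)[0],key=len)); print(x['p'],e,ray(ci,e[0],.068))
E
```

```text
[0.5723 0.2807 0.05  ]
[0.5532 0.1332 0.05  ]
[0.3842 0.1546 0.05  ]
[0.4026 0.3021 0.05  ]
base centre [0.47806682 0.21765234 0.05      ] ring [0.4882917 0.2153754 0.07     ] ball [0.49149145 0.21691427 0.11      ] sieve [ 0.46162129 -0.18412231  0.068     ] pot [0.49914763 0.37462751 0.058     ]
edges [(np.float64(0.171), np.float64(-7.186199112611956)), (np.float64(0.149), np.float64(-97.35477677060514)), (np.float64(0.17), np.float64(172.80590574252133)), (np.float64(0.149), np.float64(82.88367704381447))]
0.61 ((347.1795654296875, 244.17054748535156), (34.1497917175293, 35.94442367553711), 56.689056396484375) [ 0.46222791 -0.18219486  0.068     ]
```

```bash
R='' ; python3 -m jog '[{"wz":-0.06,"dx":0.056,"dy":-0.063,"hand":0},{"wz":-0.06,"dx":0.056,"dy":-0.063,"hand":0},{"wz":-0.06,"dx":0.056,"dy":-0.063,"hand":0},{"wz":-0.06,"dx":0.056,"dy":-0.063,"hand":0},{"wz":-0.06,"dx":0.056,"dy":-0.063,"hand":0}]'
python3 -m jog '[{"wz":-0.06,"dx":0.056,"dy":-0.063,"hand":0},{"wz":-0.06,"dx":0.056,"dy":-0.063,"hand":0},{"wz":-0.06,"dx":0.056,"dy":-0.063,"hand":0},{"wz":-0.06,"dx":0.056,"dy":-0.063,"hand":0},{"wz":-0.06,"dx":0.056,"dy":-0.063,"hand":0}]'
python3 -c "
from plant import r
print(r.get_state()['q'])"
```

```text
[-1.30718499  0.68910693 -0.19460646  1.56530346  0.15731698  0.90252656
 -0.21509082]invalid input
invalid input
```

```bash
python3 -m jog '[{"wx":0,"wy":0,"wz":-0.06,"dx":0.056,"dy":-0.063,"dz":0,"hand":0},{"wx":0,"wy":0,"wz":-0.06,"dx":0.056,"dy":-0.063,"dz":0,"hand":0},{"wx":0,"wy":0,"wz":-0.06,"dx":0.056,"dy":-0.063,"dz":0,"hand":0},{"wx":0,"wy":0,"wz":-0.06,"dx":0.056,"dy":-0.063,"dz":0,"hand":0},{"wx":0,"wy":0,"wz":-0.06,"dx":0.056,"dy":-0.063,"dz":0,"hand":0}]'
python3 -c "
from plant import r
print(r.get_state()['q'])"
```

```text
clock: 1.47
tool_pos: [0.2129, 0.5292, 0.2389]
eef_rot: [0.406, 0.914, 0.0, -0.0]
contact_force: [0.1, -0.2, 0.0]
opening: 0.998
finger_force: 0.0
[-1.24983502  0.61204917 -0.03214601  1.73969594  0.02592497  0.78986032
 -0.55914824]
```

```bash
python3 -m jog '[{"wx":0,"wy":0,"wz":-0.06,"dx":0.056,"dy":-0.063,"dz":0,"hand":0},{"wx":0,"wy":0,"wz":-0.06,"dx":0.056,"dy":-0.063,"dz":0,"hand":0},{"wx":0,"wy":0,"wz":-0.06,"dx":0.056,"dy":-0.063,"dz":0,"hand":0},{"wx":0,"wy":0,"wz":-0.06,"dx":0.056,"dy":-0.063,"dz":0,"hand":0},{"wx":0,"wy":0,"wz":-0.06,"dx":0.056,"dy":-0.063,"dz":0,"hand":0}]'
python3 -m jog '[{"wx":0,"wy":0,"wz":-0.06,"dx":0.056,"dy":-0.063,"dz":0,"hand":0},{"wx":0,"wy":0,"wz":-0.06,"dx":0.056,"dy":-0.063,"dz":0,"hand":0},{"wx":0,"wy":0,"wz":-0.06,"dx":0.056,"dy":-0.063,"dz":0,"hand":0},{"wx":0,"wy":0,"wz":-0.06,"dx":0.056,"dy":-0.063,"dz":0,"hand":0},{"wx":0,"wy":0,"wz":-0.06,"dx":0.056,"dy":-0.063,"dz":0,"hand":0}]'
python3 -m jog '[{"wx":0,"wy":0,"wz":-0.06,"dx":0.056,"dy":-0.063,"dz":0,"hand":0},{"wx":0,"wy":0,"wz":-0.06,"dx":0.056,"dy":-0.063,"dz":0,"hand":0},{"wx":0,"wy":0,"wz":-0.06,"dx":0.056,"dy":-0.063,"dz":0,"hand":0},{"wx":0,"wy":0,"wz":-0.06,"dx":0.056,"dy":-0.063,"dz":0,"hand":0},{"wx":0,"wy":0,"wz":-0.06,"dx":0.056,"dy":-0.063,"dz":0,"hand":0}]'
python3 -m jog '[{"wx":0,"wy":0,"wz":-0.06,"dx":0.056,"dy":-0.063,"dz":0,"hand":0},{"wx":0,"wy":0,"wz":-0.06,"dx":0.056,"dy":-0.063,"dz":0,"hand":0},{"wx":0,"wy":0,"wz":-0.06,"dx":0.056,"dy":-0.063,"dz":0,"hand":0},{"wx":0,"wy":0,"wz":-0.06,"dx":0.056,"dy":-0.063,"dz":0,"hand":0},{"wx":0,"wy":0,"wz":-0.06,"dx":0.056,"dy":-0.063,"dz":0,"hand":0}]'
python3 - <<'E'
from h import *
s=r.get_state();print(s['q'],s['qd'],s['tool_pos'],s['eef_rot'])
ci=r.camera_info('wrist');print(proj(ci,[.49,.2165,.11]))
im=snap('wrist','w1.png')
E
```

```text
clock: 1.88
tool_pos: [0.2829, 0.4505, 0.239]
eef_rot: [0.658, 0.753, 0.0, -0.0]
contact_force: [0.0, 1.4, 0.8]
opening: 1.003
finger_force: 0.0
clock: 2.3
tool_pos: [0.3529, 0.3718, 0.2389]
eef_rot: [0.851, 0.525, 0.0, -0.0]
contact_force: [0.0, 0.2, -0.0]
opening: 1.0
finger_force: 0.0
clock: 2.72
tool_pos: [0.4229, 0.2931, 0.2389]
eef_rot: [0.968, 0.25, 0.0, -0.0]
contact_force: [-1.1, -0.5, -0.6]
opening: 1.0
finger_force: 0.0
clock: 3.13
tool_pos: [0.4929, 0.2144, 0.2389]
eef_rot: [0.999, -0.047, 0.0, -0.0]
contact_force: [0.2, -0.2, -0.3]
opening: 1.001
finger_force: 0.0
[-0.86075749  0.65086373  0.62360007  1.85501005 -0.51536956  0.80195791
 -1.63016171] [ 0.29149604  0.19669423  0.38174229 -0.20609699 -0.31693181  0.2338923
 -0.68201517] [0.49294696 0.21440317 0.23887945] [ 9.98908402e-01 -4.67110582e-02  7.82963982e-05 -2.73535326e-04]
[279.3333744  208.67957721]
```

View pics/w1.png

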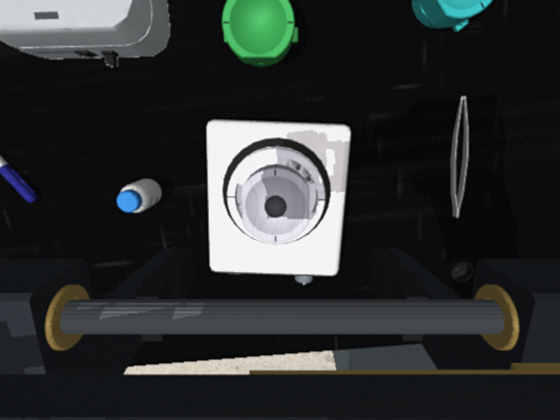

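The wrist view shows the dish at about (275,206) and the ball centred in it. Index lines are at the top (276,172) and bottom (276,240), and gap lines on the ring at (232,197) and (322,197).

```bash
python3 - <<'E'
from h import *
s=r.get_state();print(s['tool_pos'],s['eef_rot'])
im=snap('wrist','w2.png');ci=r.camera_info('wrist')
np.save('im.npy',im)
import pickle;pickle.dump(ci,open('ci.pkl','wb'))
R=np.array(ci['R']);print(-R.T@np.array(ci['t']))
for z in (.11,.076):print(proj(ci,[.49,.2165,z]))
c=cv2.cvtColor(im,cv2.COLOR_RGB2BGR)[135:260,205:355]
cv2.imwrite('pics/w2c.png',cv2.resize(c,None,fx=4.8,fy=4.8,interpolation=2))
E
```

```text
[0.49625784 0.21001237 0.23938852] [ 0.99862627 -0.05232955  0.00234163  0.00130799]
[0.5612991  0.20556306 0.38443013]
[276.0537748 211.3535881]
[276.52587987 202.63922872]
```

View pics/w2c.png

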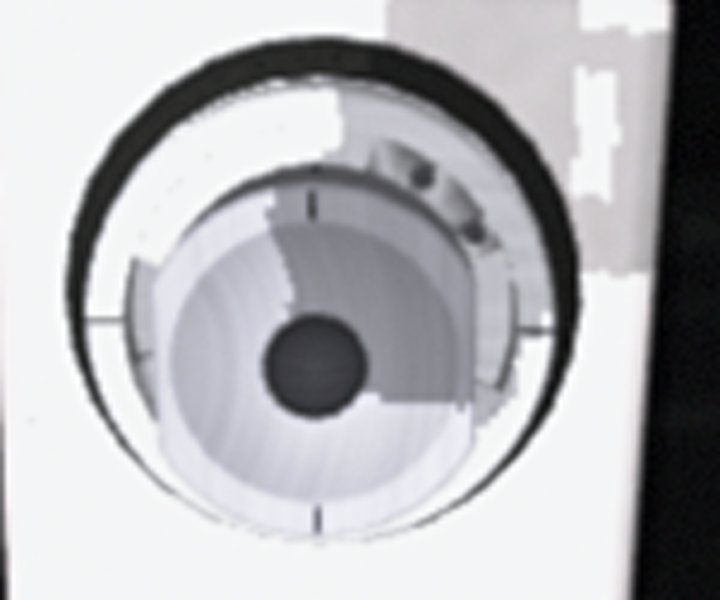

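```bash
python3 -m jog '[{"wx":0,"wy":0,"wz":0,"dx":0,"dy":0,"dz":0,"hand":0},{"wx":0,"wy":0,"wz":0,"dx":0,"dy":0,"dz":0,"hand":0},{"wx":0,"wy":0,"wz":0,"dx":0,"dy":0,"dz":0,"hand":0},{"wx":0,"wy":0,"wz":0,"dx":0,"dy":0,"dz":0,"hand":0}]'
python3 - <<'E'
from h import *
s=r.get_state();print(s['tool_pos'],s['eef_rot'],abs(s['qd']).max())
ci=r.camera_info('wrist')
im=snap('wrist','w3.png')
import pickle;pickle.dump(ci,open('ci.pkl','wb'))
for z in (.11,.076):print(proj(ci,[.49,.2165,z]))
c=cv2.cvtColor(im,cv2.COLOR_RGB2BGR)[135:260,205:355]
cv2.imwrite('pics/w3c.png',cv2.resize(c,None,fx=4.8,fy=4.8,interpolation=2))
E
```

```text
clock: 3.57
tool_pos: [0.4916, 0.216, 0.2387]
eef_rot: [0.999, -0.043, -0.0, -0.0]
contact_force: [0.7, 0.7, 0.1]
opening: 0.999
finger_force: 0.0
[0.49155267 0.21603155 0.23866924] [ 9.99088429e-01 -4.26851381e-02 -4.16100496e-04 -3.41355601e-04] 0.007987135851544874
[281.02661071 206.94188115]
[281.06973036 198.50770699]
```

View pics/w3c.png

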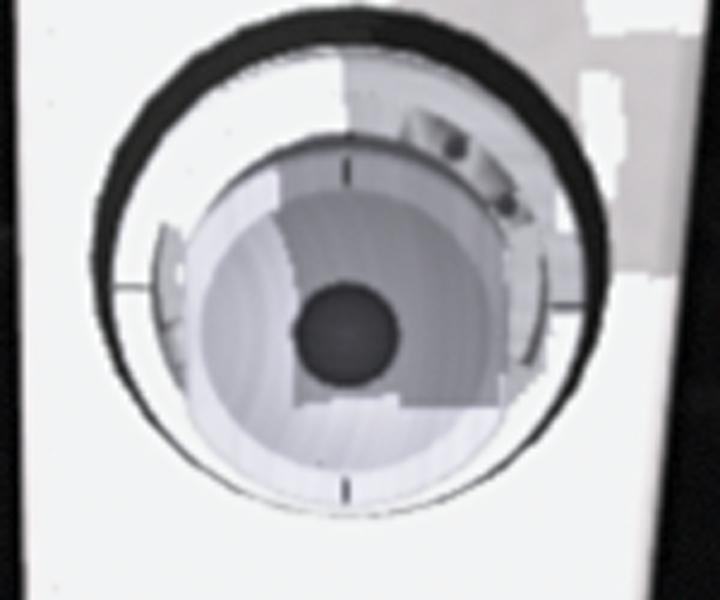

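The dish's index marks are at crop (347,157–185) and (346,478–504). The ring's gap marks are at (115–150,287) and (550–588,304), and the ball is at (347,334).

```bash
python3 - <<'E'
from h import *
import pickle;ci=pickle.load(open('ci.pkl','rb'))
f=lambda u,v,z:ray(ci,(205+(u+.5)/4.8-.5,135+(v+.5)/4.8-.5),z)
def pr(n,a,b):
  d=b-a;print(n,'mid',np.round((a+b)/2,4),'len',round(np.linalg.norm(d),4),'yaw',np.degrees(np.arctan2(d[1],d[0])))
pr('dish outer',f(346,504,.11),f(347,157,.11)); pr('dish inner',f(346,478,.11),f(347,185,.11))
pr('flats top',f(187,333,.11),f(506,333,.11))
pr('ring out',f(588,304,.076),f(115,287,.076));pr('ring in',f(550,303,.076),f(150,288,.076))
print('ball',f(347,334,.12-.01))
E
```

```text
dish outer mid [0.4925 0.22   0.11  ] len 0.0655 yaw -5.277851131297993
dish inner mid [0.4926 0.22   0.11  ] len 0.0553 yaw -5.307415982685467
flats top mid [0.493 0.22  0.11 ] len 0.0585 yaw -94.89831690181926
ring out mid [0.4926 0.2194 0.076 ] len 0.097 yaw 82.99897059068383
ring in mid [0.4926 0.2197 0.076 ] len 0.082 yaw 82.90777108190868
ball [0.49280265 0.21991017 0.11      ]
```

```bash
python3 -m jog '[{"wx":0,"wy":0,"wz":-0.002,"dx":0.001,"dy":0.005,"dz":-0.05,"hand":0},{"wx":0,"wy":0,"wz":0,"dx":0.001,"dy":0.005,"dz":-0.09,"hand":0},{"wx":0,"wy":0,"wz":0,"dx":0.001,"dy":0.003,"dz":-0.1,"hand":0},{"wx":0,"wy":0,"wz":0,"dx":0,"dy":0,"dz":-0.08,"hand":0},{"wx":0,"wy":0,"wz":0,"dx":0,"dy":0,"dz":-0.035,"hand":0}]'
python3 -m jog '[{"wx":0,"wy":0,"wz":0,"dx":0,"dy":0,"dz":0,"hand":0},{"wx":0,"wy":0,"wz":0,"dx":0,"dy":0,"dz":0,"hand":0},{"wx":0,"wy":0,"wz":0,"dx":0,"dy":0,"dz":0,"hand":0},{"wx":0,"wy":0,"wz":0,"dx":0,"dy":0,"dz":0,"hand":0}]'
python3 - <<'E'
from h import *
s=r.get_state();print(s['tool_pos'],s['eef_rot'],abs(s['qd']).max())
ci=r.camera_info('wrist')
im=snap('wrist','w4.png')
import pickle;pickle.dump(ci,open('ci.pkl','wb'))
u,v=proj(ci,[.4926,.2198,.1]).astype(int);print(u,v,ci['mtx'])
u0,v0=max(0,u-110),max(0,v-85);print(u0,v0)
c=cv2.cvtColor(im,cv2.COLOR_RGB2BGR)[v0:v0+170,u0:u0+220]
cv2.imwrite('pics/w4c.png',cv2.resize(c,None,fx=3.5,fy=3.5,interpolation=2))
E
```

```text
clock: 4.03
tool_pos: [0.4914, 0.2185, 0.1478]
eef_rot: [0.999, -0.045, -0.002, 0.001]
contact_force: [-0.7, 1.1, -0.2]
opening: 0.995
finger_force: 0.0
clock: 4.37
tool_pos: [0.4939, 0.2183, 0.1512]
eef_rot: [0.999, -0.046, 0.001, -0.0]
contact_force: [0.1, 0.2, 0.6]
opening: 0.998
finger_force: 0.0
[0.49392233 0.21832646 0.15120276] [ 9.98938329e-01 -4.60525928e-02  1.07757465e-03 -4.61585056e-04] 0.0042130666251338775
279 236 [[319.63001285   0.         281.61276648]
 [  0.         319.63001285 212.6533744 ]
 [  0.           0.           1.        ]]
169 151
```

View pics/w4c.png

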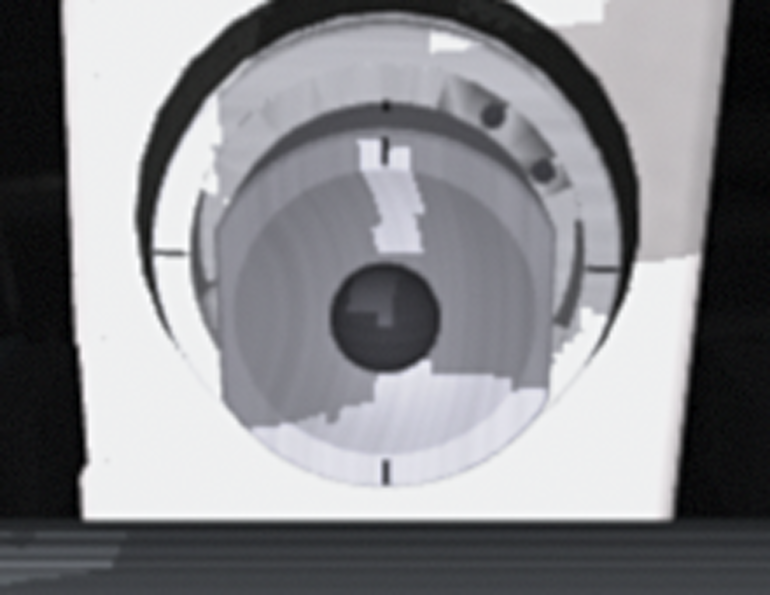

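The marks are clear: dish (385,138) and (386,485), ring gap lines (150–187,253) and (585–620,269), ball (386,318).

```bash
python3 - <<'E'
from h import *
import pickle;ci=pickle.load(open('ci.pkl','rb'))
f=lambda u,v,z:ray(ci,(169+(u+.5)/3.5-.5,151+(v+.5)/3.5-.5),z)
def pr(n,a,b):
  d=b-a;print(n,'mid',np.round((a+b)/2,4),'len',round(np.linalg.norm(d),4),'yaw',np.degrees(np.arctan2(d[1],d[0])))
pr('dish outer',f(386,486,.11),f(385,134,.11)); pr('dish inner',f(386,460,.11),f(385,163,.11))
pr('flats top',f(220,315,.11),f(549,315,.11))
pr('ring out',f(620,269,.076),f(152,252,.076));pr('ring in',f(585,268,.076),f(187,253,.076))
E
```

```text
dish outer mid [0.4927 0.2201 0.11  ] len 0.0659 yaw -5.250312666812019
dish inner mid [0.4928 0.2201 0.11  ] len 0.0556 yaw -5.221912256143569
flats top mid [0.4932 0.2202 0.11  ] len 0.0581 yaw -95.27551047539313
ring out mid [0.4927 0.2202 0.076 ] len 0.0965 yaw 82.54839666549576
ring in mid [0.4927 0.2202 0.076 ] len 0.0821 yaw 82.46676619592792
```

```bash
python3 -m jog '[{"wx":0,"wy":0,"wz":0,"dx":-0.002,"dy":0.004,"dz":-0.03,"hand":0},{"wx":0,"wy":0,"wz":0,"dx":-0.002,"dy":0.003,"dz":-0.07,"hand":0},{"wx":0,"wy":0,"wz":0,"dx":0,"dy":0,"dz":-0.09,"hand":0},{"wx":0,"wy":0,"wz":0,"dx":0,"dy":0,"dz":-0.06,"hand":0},{"wx":0,"wy":0,"wz":0,"dx":0,"dy":0,"dz":-0.027,"hand":0}]'
python3 -m jog '[{"wx":0,"wy":0,"wz":0,"dx":0,"dy":0,"dz":0,"hand":0},{"wx":0,"wy":0,"wz":0,"dx":0,"dy":0,"dz":0,"hand":0},{"wx":0,"wy":0,"wz":0,"dx":0,"dy":0,"dz":0,"hand":0},{"wx":0,"wy":0,"wz":0,"dx":0,"dy":0,"dz":0,"hand":0},{"wx":0,"wy":0,"wz":0,"dx":0,"dy":0,"dz":0,"hand":0}]'
python3 - <<'E'
from h import *
s=r.get_state();print(s['tool_pos'],s['eef_rot'],abs(s['qd']).max(),s['q'])
E
```

```text
clock: 4.83
tool_pos: [0.491, 0.2198, 0.0789]
eef_rot: [0.999, -0.046, -0.001, 0.0]
contact_force: [0.4, -0.5, -0.2]
opening: 1.002
finger_force: 0.0
clock: 5.25
tool_pos: [0.4926, 0.22, 0.0815]
eef_rot: [0.999, -0.046, 0.001, -0.0]
contact_force: [-0.7, 0.1, 0.9]
opening: 1.004
finger_force: 0.0
[0.49259785 0.22004166 0.08152169] [ 9.98939209e-01 -4.60422692e-02  7.08596291e-04 -2.54116455e-04] 0.004622759291403907 [-0.72703909  0.86879776  0.38212589  1.96257709 -0.71911433  0.44655178
 -1.46808273]
```

```bash
python3 -m jog '[{"wx":0,"wy":0,"wz":0,"dx":0,"dy":0,"dz":0,"hand":0.1},{"wx":0,"wy":0,"wz":0,"dx":0,"dy":0,"dz":0,"hand":0.2},{"wx":0,"wy":0,"wz":0,"dx":0,"dy":0,"dz":0,"hand":0.25},{"wx":0,"wy":0,"wz":0,"dx":0,"dy":0,"dz":0,"hand":0.28},{"wx":0,"wy":0,"wz":0,"dx":0,"dy":0,"dz":0,"hand":0.29}]' 8
python3 -m jog '[{"wx":0,"wy":0,"wz":0,"dx":0,"dy":0,"dz":0,"hand":0.3},{"wx":0,"wy":0,"wz":0,"dx":0,"dy":0,"dz":0,"hand":0.31},{"wx":0,"wy":0,"wz":0,"dx":0,"dy":0,"dz":0,"hand":0.32},{"wx":0,"wy":0,"wz":0,"dx":0,"dy":0,"dz":0,"hand":0.34},{"wx":0,"wy":0,"wz":0,"dx":0,"dy":0,"dz":0,"hand":0.36}]'
python3 -m jog '[{"wx":0,"wy":0,"wz":0,"dx":0,"dy":0,"dz":0,"hand":0.4},{"wx":0,"wy":0,"wz":0,"dx":0,"dy":0,"dz":0,"hand":0.5},{"wx":0,"wy":0,"wz":0,"dx":0,"dy":0,"dz":0,"hand":0.5}]'
```

```text
clock: 5.67
tool_pos: [0.4921, 0.2198, 0.0808]
eef_rot: [0.999, -0.046, -0.0, 0.0]
contact_force: [-0.8, 0.5, 0.3]
opening: 0.712
finger_force: 0.0
clock: 6.08
tool_pos: [0.4921, 0.2204, 0.0807]
eef_rot: [0.999, -0.046, -0.0, -0.0]
contact_force: [0.3, 2.3, -0.5]
opening: 0.682
finger_force: 8.0
clock: 6.33
tool_pos: [0.4921, 0.2203, 0.0807]
eef_rot: [0.999, -0.046, 0.0, -0.0]
contact_force: [0.7, 2.9, -1.0]
opening: 0.682
finger_force: 8.0
```

```bash
python3 -m jog '[{"wx":0,"wy":0,"wz":0,"dx":0,"dy":0,"dz":0,"hand":0.6},{"wx":0,"wy":0,"wz":0,"dx":0,"dy":0,"dz":0,"hand":0.6}]' 25
python3 -m jog '[{"wx":0,"wy":0,"wz":0,"dx":0,"dy":0,"dz":0,"hand":1},{"wx":0,"wy":0,"wz":0,"dx":0,"dy":0,"dz":0,"hand":1}]' 45
python3 -m jog '[{"wx":0,"wy":0,"wz":0.005,"dx":0,"dy":0,"dz":0,"hand":1},{"wx":0,"wy":0,"wz":0.01,"dx":0,"dy":0,"dz":0,"hand":1},{"wx":0,"wy":0,"wz":0.01,"dx":0,"dy":0,"dz":0,"hand":1},{"wx":0,"wy":0,"wz":0.01,"dx":0,"dy":0,"dz":0,"hand":1},{"wx":0,"wy":0,"wz":0.01,"dx":0,"dy":0,"dz":0,"hand":1}]'
```

```text
clock: 6.5
tool_pos: [0.4921, 0.2201, 0.0807]
eef_rot: [0.999, -0.046, -0.0, -0.0]
contact_force: [0.1, 2.8, -1.2]
opening: 0.679
finger_force: 25.0
clock: 6.67
tool_pos: [0.492, 0.2199, 0.0807]
eef_rot: [0.999, -0.046, -0.0, -0.0]
contact_force: [0.2, 1.8, -2.3]
opening: 0.675
finger_force: 45.0
clock: 7.08
tool_pos: [0.4924, 0.2194, 0.0807]
eef_rot: [1.0, -0.0, 0.0, 0.0]
contact_force: [2.0, 0.9, -3.0]
opening: 0.677
finger_force: 45.0
```

```bash
python3 -m jog '[{"wx":0,"wy":0,"wz":0.012,"dx":0,"dy":0,"dz":0,"hand":1},{"wx":0,"wy":0,"wz":0.014,"dx":0,"dy":0,"dz":0,"hand":1},{"wx":0,"wy":0,"wz":0.015,"dx":0,"dy":0,"dz":0,"hand":1},{"wx":0,"wy":0,"wz":0.015,"dx":0,"dy":0,"dz":0,"hand":1},{"wx":0,"wy":0,"wz":0.015,"dx":0,"dy":0,"dz":0,"hand":1}]'
python3 -m jog '[{"wx":0,"wy":0,"wz":0.015,"dx":0,"dy":0,"dz":0,"hand":1},{"wx":0,"wy":0,"wz":0.015,"dx":0,"dy":0,"dz":0,"hand":1},{"wx":0,"wy":0,"wz":0.015,"dx":0,"dy":0,"dz":0,"hand":1},{"wx":0,"wy":0,"wz":0.015,"dx":0,"dy":0,"dz":0,"hand":1},{"wx":0,"wy":0,"wz":0.015,"dx":0,"dy":0,"dz":0,"hand":1}]'
python3 - <<'E'
from h import *
s=r.get_state();print(s['tool_pos'],s['eef_rot'],s['moment'],s['q'])
E
```

```text
clock: 7.5
tool_pos: [0.492, 0.2198, 0.0807]
eef_rot: [0.997, 0.071, -0.0, 0.0]
contact_force: [1.5, 0.9, -2.2]
opening: 0.682
finger_force: 45.0
clock: 7.92
tool_pos: [0.492, 0.2199, 0.0807]
eef_rot: [0.989, 0.146, -0.0, 0.0]
contact_force: [1.2, 0.1, -1.6]
opening: 0.675
finger_force: 45.0
[0.49198166 0.21987966 0.08072783] [ 9.89292469e-01  1.45946573e-01 -8.95631672e-05  1.66604059e-05] [ 0.21987011 -0.06536153 -0.02095182] [-0.67519548  0.85312089  0.28950567  1.96039778 -0.57172753  0.40880413
 -1.22624639]
```

```bash
python3 -m jog '[{"wx":0,"wy":0,"wz":0.016,"dx":0,"dy":0,"dz":0,"hand":1},{"wx":0,"wy":0,"wz":0.016,"dx":0,"dy":0,"dz":0,"hand":1},{"wx":0,"wy":0,"wz":0.016,"dx":0,"dy":0,"dz":0,"hand":1},{"wx":0,"wy":0,"wz":0.016,"dx":0,"dy":0,"dz":0,"hand":1},{"wx":0,"wy":0,"wz":0.016,"dx":0,"dy":0,"dz":0,"hand":1}]'
python3 -m jog '[{"wx":0,"wy":0,"wz":0.016,"dx":0,"dy":0,"dz":0,"hand":1},{"wx":0,"wy":0,"wz":0.016,"dx":0,"dy":0,"dz":0,"hand":1},{"wx":0,"wy":0,"wz":0.016,"dx":0,"dy":0,"dz":0,"hand":1},{"wx":0,"wy":0,"wz":0.016,"dx":0,"dy":0,"dz":0,"hand":1},{"wx":0,"wy":0,"wz":0.016,"dx":0,"dy":0,"dz":0,"hand":1}]'
python3 -m jog '[{"wx":0,"wy":0,"wz":0.016,"dx":0,"dy":0,"dz":0,"hand":1},{"wx":0,"wy":0,"wz":0.016,"dx":0,"dy":0,"dz":0,"hand":1},{"wx":0,"wy":0,"wz":0.016,"dx":0,"dy":0,"dz":0,"hand":1},{"wx":0,"wy":0,"wz":0.016,"dx":0,"dy":0,"dz":0,"hand":1},{"wx":0,"wy":0,"wz":0.016,"dx":0,"dy":0,"dz":0,"hand":1}]'
python3 -m jog '[{"wx":0,"wy":0,"wz":0.016,"dx":0,"dy":0,"dz":0,"hand":1},{"wx":0,"wy":0,"wz":0.016,"dx":0,"dy":0,"dz":0,"hand":1},{"wx":0,"wy":0,"wz":0.016,"dx":0,"dy":0,"dz":0,"hand":1},{"wx":0,"wy":0,"wz":0.016,"dx":0,"dy":0,"dz":0,"hand":1},{"wx":0,"wy":0,"wz":0.016,"dx":0,"dy":0,"dz":0,"hand":1}]'
```

```text
clock: 8.33
tool_pos: [0.492, 0.2199, 0.0807]
eef_rot: [0.974, 0.225, -0.0, -0.0]
contact_force: [1.0, 0.7, -3.0]
opening: 0.675
finger_force: 45.0
clock: 8.75
tool_pos: [0.492, 0.2198, 0.0807]
eef_rot: [0.953, 0.302, -0.0, 0.0]
contact_force: [-0.3, 1.3, -2.4]
opening: 0.675
finger_force: 45.0
clock: 9.17
tool_pos: [0.492, 0.2198, 0.0807]
eef_rot: [0.926, 0.377, -0.0, 0.0]
contact_force: [0.2, 1.4, -2.8]
opening: 0.674
finger_force: 45.0
clock: 9.58
tool_pos: [0.492, 0.2198, 0.0807]
eef_rot: [0.893, 0.45, -0.0, 0.0]
contact_force: [0.4, 0.9, -3.0]
opening: 0.673
finger_force: 45.0
```

```bash
python3 - <<'E'
from h import *
s=r.get_state();n=s['eef_rot'];y=2*n[1]*n[:2]-[0,1];print(s['tool_pos'],np.degrees(np.arctan2(y[1],y[0])),s['contact_force'],s['moment'],s['q'])
E
```

```text
[0.49201583 0.21980216 0.08071272] -36.539407997475465 [ 0.37490099  0.88480661 -3.01210415] [ 0.1628819   0.11568463 -0.07987955] [-0.5937754   0.83497662  0.148737    1.95623084 -0.30678695  0.37195071
 -0.84427685]
```

```bash
python3 -m jog '[{"wx":0,"wy":0,"wz":0.016,"dx":0,"dy":0,"dz":0,"hand":1},{"wx":0,"wy":0,"wz":0.016,"dx":0,"dy":0,"dz":0,"hand":1},{"wx":0,"wy":0,"wz":0.016,"dx":0,"dy":0,"dz":0,"hand":1},{"wx":0,"wy":0,"wz":0.016,"dx":0,"dy":0,"dz":0,"hand":1},{"wx":0,"wy":0,"wz":0.016,"dx":0,"dy":0,"dz":0,"hand":1}]'
python3 -m jog '[{"wx":0,"wy":0,"wz":0.016,"dx":0,"dy":0,"dz":0,"hand":1},{"wx":0,"wy":0,"wz":0.016,"dx":0,"dy":0,"dz":0,"hand":1},{"wx":0,"wy":0,"wz":0.016,"dx":0,"dy":0,"dz":0,"hand":1},{"wx":0,"wy":0,"wz":0.016,"dx":0,"dy":0,"dz":0,"hand":1},{"wx":0,"wy":0,"wz":0.016,"dx":0,"dy":0,"dz":0,"hand":1}]'
python3 -m jog '[{"wx":0,"wy":0,"wz":0.015,"dx":0,"dy":0,"dz":0,"hand":1},{"wx":0,"wy":0,"wz":0.014,"dx":0,"dy":0,"dz":0,"hand":1},{"wx":0,"wy":0,"wz":0.013,"dx":0,"dy":0,"dz":0,"hand":1},{"wx":0,"wy":0,"wz":0.012,"dx":0,"dy":0,"dz":0,"hand":1},{"wx":0,"wy":0,"wz":0.010,"dx":0,"dy":0,"dz":0,"hand":1}]'
python3 -m jog '[{"wx":0,"wy":0,"wz":0.007,"dx":0,"dy":0,"dz":0,"hand":1},{"wx":0,"wy":0,"wz":0.004,"dx":0,"dy":0,"dz":0,"hand":1},{"wx":0,"wy":0,"wz":0,"dx":0,"dy":0,"dz":0,"hand":1},{"wx":0,"wy":0,"wz":0,"dx":0,"dy":0,"dz":0,"hand":1},{"wx":0,"wy":0,"wz":0,"dx":0,"dy":0,"dz":0,"hand":1}]'
python3 - <<'E'
from h import *
s=r.get_state();n=s['eef_rot'];y=2*n[1]*n[:2]-[0,1];print(s['tool_pos'],np.degrees(np.arctan2(y[1],y[0])),s['contact_force'],s['moment'],s['q'])
ci=r.camera_info('wrist')
im=snap('wrist','w5.png')
import pickle;pickle.dump(ci,open('ci.pkl','wb'))
cv2.imwrite('pics/w5c.png',cv2.resize(cv2.cvtColor(im,cv2.COLOR_RGB2BGR)[160:360,170:390],None,fx=3,fy=3,interpolation=2))
E
```

```text
clock: 10.0
tool_pos: [0.492, 0.2198, 0.0807]
eef_rot: [0.854, 0.52, -0.0, 0.0]
contact_force: [-0.7, 0.3, -2.4]
opening: 0.675
finger_force: 45.0
clock: 10.42
tool_pos: [0.492, 0.2198, 0.0807]
eef_rot: [0.81, 0.586, -0.0, 0.0]
contact_force: [0.7, 1.0, -3.3]
opening: 0.678
finger_force: 45.0
clock: 10.83
tool_pos: [0.492, 0.2198, 0.0807]
eef_rot: [0.771, 0.637, -0.0, 0.0]
contact_force: [-1.2, 1.2, -4.0]
opening: 0.681
finger_force: 45.0
clock: 11.25
tool_pos: [0.4921, 0.2198, 0.0807]
eef_rot: [0.765, 0.644, -0.0, 0.0]
contact_force: [0.2, 0.7, -2.4]
opening: 0.676
finger_force: 45.0
[0.49205243 0.21975155 0.08070827] -9.79927940316834 [ 0.20476289  0.70309836 -2.44463868] [-0.04906478  0.11789918 -0.03060362] [-0.53637452  0.8277588   0.05158166  1.95323125 -0.10657557  0.36326291
 -0.5728185 ]
```

View pics/w5c.png

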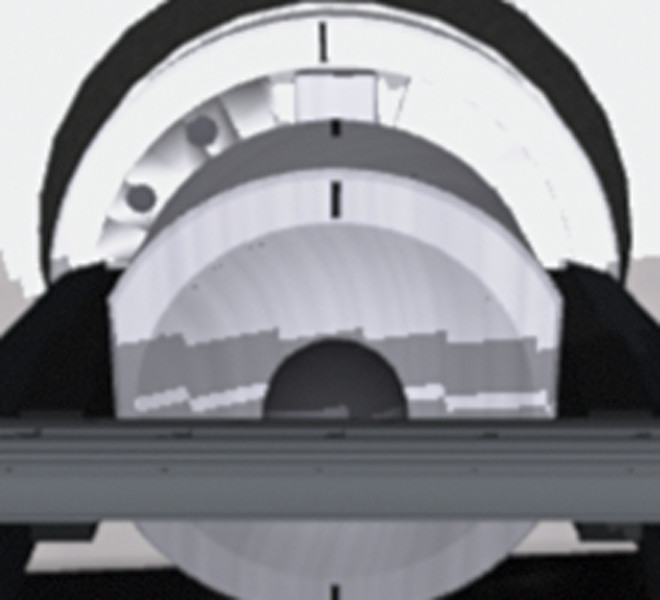

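The lug (298–376, 75–120) is in the gap. The dish mark (335,200) is slightly right of the ring mark (322,40), so it is a little short. I'll compute the angle.

```bash
python3 - <<'E'
from h import *
import pickle;ci=pickle.load(open('ci.pkl','rb'))
f=lambda u,v,z:ray(ci,(170+(u+.5)/3-.5,160+(v+.5)/3-.5),z)
an=lambda d:np.degrees(np.arctan2(d[1],d[0]))
a,b=f(335.5,183,.11),f(335.5,215,.11);lo=f(335,590,.11)
print('dish mark dir',an(a-b),an(a-lo),'mid',(b+lo)/2)
c=(b+lo)/2
p,q=f(321.5,22,.076),f(323.5,60,.076)
print('ring mark',an(p-q),an(p-[.4925,.2199,.076]),an(p-c),np.linalg.norm((p-c)[:2]))
l=f(299,74,.07),f(376,74,.07);m=sum(l)/2;print('lug',an(m-c),np.linalg.norm((m-c)[:2]),np.linalg.norm(l[0]-l[1]))
E
```

```text
dish mark dir 80.19931882454773 80.13186811089805 mid [0.49231114 0.21975675 0.11      ]
ring mark 83.00001805679335 82.9224179599391 82.72155739177242 0.04842787608485506
lug 79.64113339229795 0.03910892497574484 0.012655155465596854
```

```bash
python3 -m jog '[{"wx":0,"wy":0,"wz":0,"dx":0,"dy":0,"dz":0.003,"hand":1},{"wx":0,"wy":0,"wz":0,"dx":0,"dy":0,"dz":0.005,"hand":1},{"wx":0,"wy":0,"wz":0,"dx":0,"dy":0,"dz":0.006,"hand":1},{"wx":0,"wy":0,"wz":0,"dx":0,"dy":0,"dz":0.006,"hand":1},{"wx":0,"wy":0,"wz":0,"dx":0,"dy":0,"dz":0.006,"hand":1}]'
python3 -m jog '[{"wx":0,"wy":0,"wz":0,"dx":0,"dy":0,"dz":0.006,"hand":1},{"wx":0,"wy":0,"wz":0,"dx":0,"dy":0,"dz":0.006,"hand":1},{"wx":0,"wy":0,"wz":0,"dx":0,"dy":0,"dz":0.006,"hand":1},{"wx":0,"wy":0,"wz":0,"dx":0,"dy":0,"dz":0.006,"hand":1},{"wx":0,"wy":0,"wz":0,"dx":0,"dy":0,"dz":0.006,"hand":1}]'
```

```text
clock: 11.72
tool_pos: [0.4921, 0.2198, 0.0874]
eef_rot: [0.765, 0.644, -0.0, 0.0]
contact_force: [-0.8, 0.0, -5.4]
opening: 0.676
finger_force: 45.0
clock: 12.13
tool_pos: [0.4921, 0.2198, 0.0949]
eef_rot: [0.765, 0.644, 0.0, 0.0]
contact_force: [0.1, -0.6, -5.7]
opening: 0.675
finger_force: 45.0
```

Clean lift with about 5 N of load. I'll continue up to TCP z of about 0.122.

```bash
python3 -m jog '[{"wx":0,"wy":0,"wz":0,"dx":0,"dy":0,"dz":0.008,"hand":1},{"wx":0,"wy":0,"wz":0,"dx":0,"dy":0,"dz":0.01,"hand":1},{"wx":0,"wy":0,"wz":0,"dx":0,"dy":0,"dz":0.012,"hand":1},{"wx":0,"wy":0,"wz":0,"dx":0,"dy":0,"dz":0.012,"hand":1},{"wx":0,"wy":0,"wz":0,"dx":0,"dy":0,"dz":0.012,"hand":1}]'
python3 -m jog '[{"wx":0,"wy":0,"wz":0,"dx":0,"dy":0,"dz":0.012,"hand":1},{"wx":0,"wy":0,"wz":0,"dx":0,"dy":0,"dz":0.012,"hand":1},{"wx":0,"wy":0,"wz":0,"dx":0,"dy":0,"dz":0.012,"hand":1},{"wx":0,"wy":0,"wz":0,"dx":0,"dy":0,"dz":0.012,"hand":1},{"wx":0,"wy":0,"wz":0,"dx":0,"dy":0,"dz":0.01,"hand":1}]'
python3 -m jog '[{"wx":0,"wy":0,"wz":0,"dx":0,"dy":-0.004,"dz":0.007,"hand":1},{"wx":0,"wy":0,"wz":0,"dx":0,"dy":-0.008,"dz":0.004,"hand":1},{"wx":0,"wy":0,"wz":0,"dx":-0.001,"dy":-0.012,"dz":0.002,"hand":1},{"wx":0,"wy":0,"wz":0,"dx":-0.001,"dy":-0.016,"dz":0,"hand":1},{"wx":0,"wy":0,"wz":0,"dx":-0.001,"dy":-0.02,"dz":0,"hand":1}]'
python3 -m jog '[{"wx":0,"wy":0,"wz":0,"dx":-0.002,"dy":-0.024,"dz":0,"hand":1},{"wx":0,"wy":0,"wz":0,"dx":-0.002,"dy":-0.028,"dz":0,"hand":1},{"wx":0,"wy":0,"wz":0,"dx":-0.002,"dy":-0.032,"dz":0,"hand":1},{"wx":0,"wy":0,"wz":0,"dx":-0.002,"dy":-0.036,"dz":0,"hand":1},{"wx":0,"wy":0,"wz":0,"dx":-0.003,"dy":-0.04,"dz":0,"hand":1}]'
python3 -m jog '[{"wx":0,"wy":0,"wz":0,"dx":-0.003,"dy":-0.042,"dz":0,"hand":1},{"wx":0,"wy":0,"wz":0,"dx":-0.003,"dy":-0.044,"dz":0,"hand":1},{"wx":0,"wy":0,"wz":0,"dx":-0.003,"dy":-0.044,"dz":0,"hand":1},{"wx":0,"wy":0,"wz":0,"dx":-0.003,"dy":-0.044,"dz":0,"hand":1},{"wx":0,"wy":0,"wz":0,"dx":-0.003,"dy":-0.044,"dz":0,"hand":1}]'
python3 -m jog '[{"wx":0,"wy":0,"wz":0,"dx":-0.003,"dy":-0.044,"dz":0,"hand":1},{"wx":0,"wy":0,"wz":0,"dx":-0.003,"dy":-0.044,"dz":0,"hand":1},{"wx":0,"wy":0,"wz":0,"dx":-0.003,"dy":-0.044,"dz":0,"hand":1},{"wx":0,"wy":0,"wz":0,"dx":-0.003,"dy":-0.044,"dz":0,"hand":1},{"wx":0,"wy":0,"wz":0,"dx":-0.003,"dy":-0.044,"dz":0,"hand":1}]'
```

```text
clock: 12.55
tool_pos: [0.4921, 0.2199, 0.1086]
eef_rot: [0.765, 0.644, 0.0, 0.0]
contact_force: [-0.4, -0.2, -5.5]
opening: 0.677
finger_force: 45.0
clock: 12.97
tool_pos: [0.4921, 0.2199, 0.1231]
eef_rot: [0.765, 0.644, 0.0, 0.0]
contact_force: [-0.3, -0.7, -6.1]
opening: 0.679
finger_force: 45.0
clock: 13.38
tool_pos: [0.4912, 0.2045, 0.1259]
eef_rot: [0.765, 0.644, -0.0, -0.0]
contact_force: [-0.4, 0.4, -5.6]
opening: 0.675
finger_force: 45.0
clock: 13.8
tool_pos: [0.4886, 0.1639, 0.126]
eef_rot: [0.765, 0.644, 0.0, 0.0]
contact_force: [0.1, 0.3, -4.9]
opening: 0.678
finger_force: 45.0
clock: 14.22
tool_pos: [0.4848, 0.109, 0.126]
eef_rot: [0.765, 0.644, 0.0, 0.0]
contact_force: [-0.1, -0.3, -5.0]
opening: 0.677
finger_force: 45.0
clock: 14.63
tool_pos: [0.481, 0.0542, 0.126]
eef_rot: [0.765, 0.644, 0.0, 0.0]
contact_force: [-0.6, 0.5, -5.9]
opening: 0.677
finger_force: 45.0
```

```bash
python3 -m jog '[{"wx":0,"wy":0,"wz":0,"dx":-0.003,"dy":-0.044,"dz":0,"hand":1},{"wx":0,"wy":0,"wz":0,"dx":-0.003,"dy":-0.044,"dz":0,"hand":1},{"wx":0,"wy":0,"wz":0,"dx":-0.003,"dy":-0.044,"dz":0,"hand":1},{"wx":0,"wy":0,"wz":0,"dx":-0.003,"dy":-0.044,"dz":0,"hand":1},{"wx":0,"wy":0,"wz":0,"dx":-0.003,"dy":-0.044,"dz":0,"hand":1}]'
python3 -m jog '[{"wx":0,"wy":0,"wz":0,"dx":-0.003,"dy":-0.044,"dz":0,"hand":1},{"wx":0,"wy":0,"wz":0,"dx":-0.003,"dy":-0.044,"dz":0,"hand":1},{"wx":0,"wy":0,"wz":0,"dx":-0.003,"dy":-0.044,"dz":0,"hand":1},{"wx":0,"wy":0,"wz":0,"dx":-0.003,"dy":-0.044,"dz":0,"hand":1},{"wx":0,"wy":0,"wz":0,"dx":-0.003,"dy":-0.044,"dz":0,"hand":1}]'
python3 -m jog '[{"wx":0,"wy":0,"wz":0,"dx":-0.003,"dy":-0.044,"dz":0,"hand":1},{"wx":0,"wy":0,"wz":0,"dx":-0.003,"dy":-0.044,"dz":0,"hand":1},{"wx":0,"wy":0,"wz":0,"dx":-0.003,"dy":-0.044,"dz":0,"hand":1},{"wx":0,"wy":0,"wz":0,"dx":-0.003,"dy":-0.044,"dz":0,"hand":1},{"wx":0,"wy":0,"wz":0,"dx":-0.003,"dy":-0.044,"dz":0,"hand":1}]'
python3 -m jog '[{"wx":0,"wy":0,"wz":0,"dx":-0.003,"dy":-0.044,"dz":0,"hand":1},{"wx":0,"wy":0,"wz":0,"dx":-0.003,"dy":-0.04,"dz":0,"hand":1},{"wx":0,"wy":0,"wz":0,"dx":-0.003,"dy":-0.036,"dz":0,"hand":1},{"wx":0,"wy":0,"wz":0,"dx":-0.003,"dy":-0.032,"dz":0,"hand":1},{"wx":0,"wy":0,"wz":0,"dx":-0.003,"dy":-0.028,"dz":0,"hand":1}]'
python3 -m jog '[{"wx":0,"wy":0,"wz":0,"dx":-0.003,"dy":-0.024,"dz":0,"hand":1},{"wx":0,"wy":0,"wz":0,"dx":-0.002,"dy":-0.02,"dz":0,"hand":1},{"wx":0,"wy":0,"wz":0,"dx":-0.001,"dy":-0.016,"dz":0,"hand":1},{"wx":0,"wy":0,"wz":0,"dx":-0.001,"dy":-0.012,"dz":0,"hand":1},{"wx":0,"wy":0,"wz":0,"dx":-0.001,"dy":-0.008,"dz":0,"hand":1}]'
python3 -m jog '[{"wx":0,"wy":0,"wz":0,"dx":0,"dy":-0.004,"dz":0,"hand":1},{"wx":0,"wy":0,"wz":0,"dx":0,"dy":0,"dz":0,"hand":1},{"wx":0,"wy":0,"wz":0,"dx":0,"dy":0,"dz":0,"hand":1},{"wx":0,"wy":0,"wz":0,"dx":0,"dy":0,"dz":0,"hand":1},{"wx":0,"wy":0,"wz":0,"dx":0,"dy":0,"dz":0,"hand":1}]'
python3 - <<'E'
from h import *
s=r.get_state();print(s['tool_pos'],s['eef_rot'],abs(s['qd']).max(),s['q'])
ci=r.camera_info('wrist');im=snap('wrist','w6.png')
import pickle;pickle.dump(ci,open('ci.pkl','wb'))
for x in r.masks_of('wrist','sieve')[:2]: print(x['p'],x['bbox'])
snap('top','t2.png');snap('scene','s2.png')
E
```

```text
clock: 15.05
tool_pos: [0.4773, -0.0008, 0.126]
eef_rot: [0.765, 0.644, 0.0, 0.0]
contact_force: [-0.9, 0.7, -5.7]
opening: 0.675
finger_force: 45.0
clock: 15.47
tool_pos: [0.4735, -0.0558, 0.126]
eef_rot: [0.765, 0.644, 0.0, 0.0]
contact_force: [0.3, -0.1, -5.7]
opening: 0.677
finger_force: 45.0
clock: 15.88
tool_pos: [0.4696, -0.1108, 0.126]
eef_rot: [0.765, 0.644, -0.0, 0.0]
contact_force: [0.3, 0.5, -5.8]
opening: 0.676
finger_force: 45.0
clock: 16.3
tool_pos: [0.4659, -0.1556, 0.126]
eef_rot: [0.765, 0.644, -0.0, 0.0]
contact_force: [0.7, 0.3, -5.0]
opening: 0.674
finger_force: 45.0
clock: 16.72
tool_pos: [0.4641, -0.1748, 0.126]
eef_rot: [0.765, 0.644, 0.0, 0.0]
contact_force: [0.3, 0.3, -5.8]
opening: 0.682
finger_force: 45.0
clock: 17.13
tool_pos: [0.4641, -0.1753, 0.126]
eef_rot: [0.765, 0.644, 0.0, -0.0]
contact_force: [0.6, -0.1, -5.6]
opening: 0.681
finger_force: 45.0
[ 0.46414683 -0.17533626  0.12598969] [ 7.64753423e-01  6.44323050e-01  7.90160719e-05 -5.04399277e-05] 0.003436370504693868 [ 0.30696329  0.71180831 -0.06240582  2.05401074  0.10987266  0.37880269
 -0.01297558]
0.73 [210.1, 157.6, 366.4, 249.7]
```

View pics/w6.png

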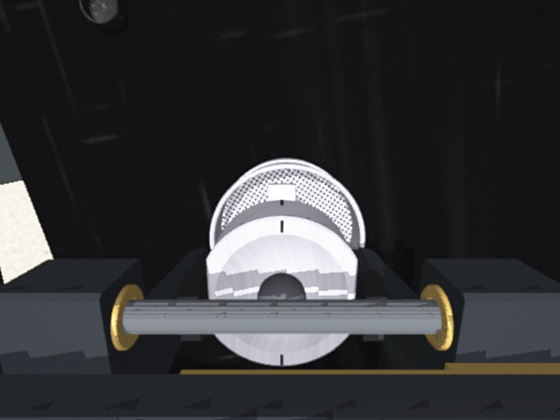

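The sieve's arc is visible around the dish, with its top at (287,158), left edge at (210,240) and right edge at (364,245). The ball is centred at (282,288). I'll fit a circle on the rim plane.

```bash
python3 - <<'E'
from h import *
import pickle;ci=pickle.load(open('ci.pkl','rb'))
from scipy.optimize import least_squares
g=cv2.cvtColor(cv2.imread('pics/w6.png'),cv2.COLOR_BGR2GRAY).astype(float)
# outermost bright edge along rays from expected centre
P=[]
c0=np.array([.464,-.18])
for a in np.radians(np.arange(-15,176,3)):
  for rad in np.arange(.068,.044,-.0003):
    u,v=proj(ci,[c0[0]+rad*np.cos(a),c0[1]+rad*np.sin(a),.068])
    if v>238 or v<0: continue
    if cv2.getRectSubPix(g.astype(np.float32),(1,1),(float(u),float(v)))[0,0]>110: P.append((u,v));break
P=np.array(P);W=np.array([ray(ci,p,.068)[:2] for p in P])
for fix in (1,0):
  f=lambda x:np.hypot(*(W-x[:2]).T)-(.053 if fix else x[2])
  s=least_squares(f,[.464,-.18,.053],loss='soft_l1',f_scale=.0005);print(len(P),s.x,np.abs(f(s.x)).mean(),np.round(f(s.x)*1e3,1))
print(ray(ci,(282,288),.174))
import shutil
t=cv2.imread('pics/t2.png')[170:300,150:400];cv2.imwrite('pics/t2c.png',cv2.resize(t,None,fx=3,fy=3,interpolation=2))
s=cv2.imread('pics/s2.png')[150:300,200:400];cv2.imwrite('pics/s2c.png',cv2.resize(s,None,fx=3.8,fy=3.8,interpolation=2))
E
```

```text
61 [ 0.46669967 -0.18360902  0.053     ] 0.0009934245537457094 [-0.7 -0.6 -0.7 -0.8 -0.9 -0.7 -0.7 -0.8 -0.9 -1.  -1.  -1.1 -0.9 -0.9
 -1.  -1.1 -1.1 -0.9 -0.7 -0.1  0.1  0.6  0.8  1.   1.2  1.7  1.9  1.8
  2.   2.2  2.   2.2  2.   1.9  1.7  1.5  1.   0.8  0.6  0.4 -0.1 -0.4
 -0.7 -0.9 -0.9 -1.2 -0.9 -0.9 -0.9 -1.  -0.7 -1.1 -0.8 -0.9 -0.7 -0.8
 -0.6 -0.8 -0.6 -0.7 -0.6]
61 [ 0.46700952 -0.18136332  0.05142801] 0.0007029284640843366 [ 0.8  0.8  0.6  0.4  0.2  0.2  0.  -0.2 -0.3 -0.5 -0.7 -0.9 -0.7 -0.9
 -1.  -1.2 -1.3 -1.2 -1.  -0.5 -0.4  0.1  0.3  0.5  0.6  1.1  1.3  1.1
  1.3  1.5  1.3  1.5  1.4  1.2  1.1  0.9  0.5  0.3  0.1 -0.  -0.5 -0.7
 -0.9 -1.1 -1.  -1.2 -0.9 -0.8 -0.7 -0.7 -0.3 -0.6 -0.3 -0.2  0.1  0.1
  0.4  0.4  0.6  0.6  0.9]
[ 0.46702816 -0.16119419  0.174     ]
```

View pics/s2c.png

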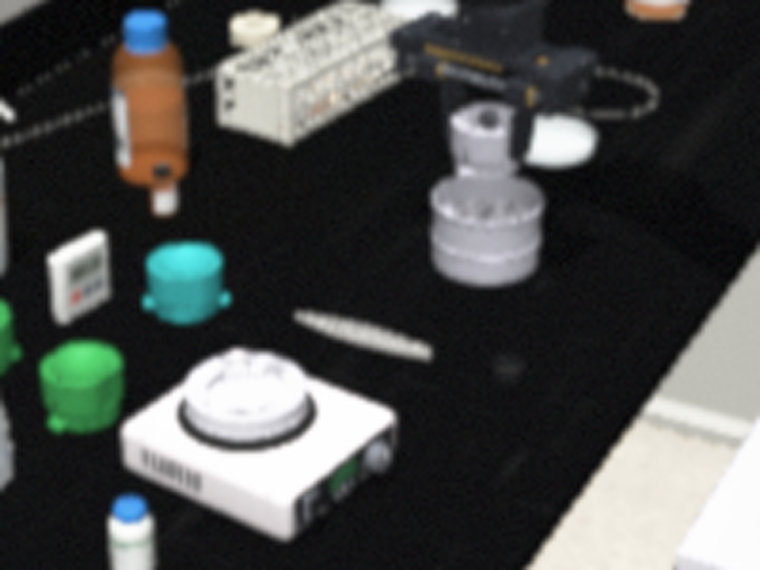

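The scene view shows the dish level above the sieve, the mount empty, and the tweezers and cap in place. I'll refit without the middle of the arc, because the lower pan edge shows behind the rim there.

```bash
python3 - <<'E'
from h import *
import pickle;ci=pickle.load(open('ci.pkl','rb'))
from scipy.optimize import least_squares
g=cv2.cvtColor(cv2.imread('pics/w6.png'),cv2.COLOR_BGR2GRAY).astype(np.float32)
c0=np.array([.4667,-.1820]);W=[];A=[]
for a in np.arange(-15,176,3):
  for rad in np.arange(.068,.044,-.0003):
    u,v=proj(ci,[*(c0+rad*np.array([np.cos(np.radians(a)),np.sin(np.radians(a))])),.068])
    if v>238: continue
    if cv2.getRectSubPix(g,(1,1),(float(u),float(v)))[0,0]>110: W.append(ray(ci,(u,v),.068)[:2]);A.append(a);break
W=np.array(W);A=np.array(A)
k=(A<38)|(A>122)
for R in (.053,.052):
  f=lambda x:np.hypot(*(W[k]-x).T)-R
  s=least_squares(f,c0);print(R,s.x,np.round(f(s.x)*1e3,1))
for z in (.068,.004,.034): print(z,[np.round(proj(ci,[.4667,-.182+.053,z]),1)])
print([ (i,int(g[i,285])) for i in range(152,178)])
E
```

```text
0.053 [ 0.46639282 -0.18526219] [-0.4 -0.5 -0.4 -0.2 -0.3 -0.2 -0.3 -0.1  0.  -0.1  0.   0.2  0.   0.2
  0.3  0.1  0.2  0.1  0.3  0.2  0.  -0.1  0.1 -0.1 -0.2 -0.1 -0.2 -0.4
 -0.2 -0.4 -0.6 -0.4]
0.052 [ 0.46673219 -0.18341206] [ 0.5  0.2  0.3  0.4  0.2  0.2  0.   0.1  0.2 -0.1 -0.   0.1 -0.2 -0.1
 -0.  -0.3 -0.2 -0.2  0.  -0.  -0.1 -0.1  0.1  0.1  0.   0.2  0.2  0.1
  0.4  0.3  0.2  0.4]
0.068 [array([272.5, 160.2])]
0.004 [array([274.6, 152.1])]
0.034 [array([273.8, 155.4])]
[(152, 22), (153, 18), (154, 20), (155, 19), (156, 13), (157, 48), (158, 114), (159, 194), (160, 251), (161, 242), (162, 178), (163, 156), (164, 219), (165, 250), (166, 255), (167, 245), (168, 191), (169, 149), (170, 201), (171, 226), (172, 207), (173, 172), (174, 140), (175, 154), (176, 178), (177, 171)]
```

```bash
python3 -m jog '[{"wx":0,"wy":0,"wz":0,"dx":0.001,"dy":-0.003,"dz":-0.003,"hand":1},{"wx":0,"wy":0,"wz":0,"dx":0.001,"dy":-0.006,"dz":-0.004,"hand":1},{"wx":0,"wy":0,"wz":0,"dx":0.002,"dy":-0.008,"dz":-0.005,"hand":1},{"wx":0,"wy":0,"wz":0,"dx":0.002,"dy":-0.008,"dz":-0.004,"hand":1},{"wx":0,"wy":0,"wz":0,"dx":0.001,"dy":-0.006,"dz":-0.003,"hand":1}]'
python3 -m jog '[{"wx":0,"wy":0,"wz":0,"dx":0.001,"dy":-0.003,"dz":-0.001,"hand":1},{"wx":0,"wy":0,"wz":0,"dx":0,"dy":-0.001,"dz":0,"hand":1},{"wx":0,"wy":0,"wz":0,"dx":0,"dy":0,"dz":0,"hand":1},{"wx":0,"wy":0,"wz":0,"dx":0,"dy":0,"dz":0,"hand":1},{"wx":0,"wy":0,"wz":0,"dx":0,"dy":0,"dz":0,"hand":1}]'
python3 -m jog '[{"wx":0,"wy":0,"wz":0,"dx":0,"dy":0,"dz":0,"hand":1},{"wx":0,"wy":0,"wz":0,"dx":0,"dy":0,"dz":0,"hand":1},{"wx":0,"wy":0,"wz":0,"dx":0,"dy":0,"dz":0,"hand":1},{"wx":0,"wy":0,"wz":0,"dx":0,"dy":0,"dz":0,"hand":1},{"wx":0,"wy":0,"wz":0,"dx":0,"dy":0,"dz":0,"hand":1}]'
python3 - <<'E'
from h import *
s=r.get_state();print(s['tool_pos'],s['eef_rot'],abs(s['qd']).max())
im=snap('wrist','w7.png');cv2.imwrite('pics/w7c.png',cv2.resize(cv2.cvtColor(im,cv2.COLOR_RGB2BGR)[140:380,180:390],None,fx=2.4,fy=2.4))
E
```

```text
clock: 17.75
tool_pos: [0.4659, -0.1839, 0.1211]
eef_rot: [0.765, 0.644, -0.0, 0.0]
contact_force: [-0.1, 0.0, -5.9]
opening: 0.678
finger_force: 45.0
clock: 18.17
tool_pos: [0.4661, -0.1843, 0.121]
eef_rot: [0.765, 0.644, 0.0, -0.0]
contact_force: [-0.4, -0.2, -5.7]
opening: 0.677
finger_force: 45.0
clock: 18.58
tool_pos: [0.4661, -0.1844, 0.121]
eef_rot: [0.765, 0.644, 0.0, 0.0]
contact_force: [0.5, 0.3, -5.9]
opening: 0.677
finger_force: 45.0
[ 0.46611167 -0.18439335  0.12101145] [7.64883528e-01 6.44168600e-01 4.45123968e-05 4.76978790e-05] 0.002392855673503567
```

View pics/w7c.png

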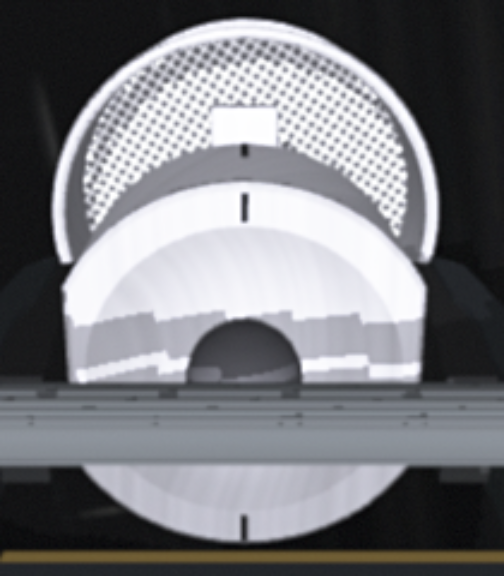

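The dish sits symmetrically over the sieve (dish axis at column 244, sieve rim from 55 to 437). The ball is in the middle of the hollow, and everything is at rest.

```bash
python3 -c "
from plant import r
print(r.finish_job())"
```

```text
the job is handed in; nothing more can be done
None
```

The dish was unlocked, lifted out and handed in held level over the middle of the sieve, about 3.4 cm above its rim, with the ball centred; the job took about 19 s, and no result came back from the judge.

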